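# Put a carved block away in its case, lid on and clamped

### The arm

A 6-joint arm with a two-finger parallel gripper is mounted at the origin on the work surface. World frame = base frame: x ahead of the robot, y to its left, z up, the work surface at z = 0. Lengths are in m, angles in rad, forces in N, time in s.
With the tool pointing down it reaches from about 0.4 to 0.825 m from the base axis. Payload 7 kg.
Tool frame: the origin (TCP) lies at the centre of the arm's flange, where the gripper is bolted on; the fingertips stand 178 mm ahead of it and the grasp point (between the pads) lies 159 mm ahead of it; z points along the fingers, y is the direction in which the jaws open and shut (so a half turn about z gives the same grasp; the last joint's range is limited). The gripper opens to 88 mm and grips with 3 to 60 N. Pads are 19 mm wide; open, the fingers measure 130 mm over their backs; the gripper's body (78 mm by 193 mm) begins 47 mm behind the grasp point.
Start: joints at [1.632, 0.359, 0.012, 0, -1.224, -0.288], TCP at [0.152, 0.658, 0.405] pointing down, gripper open.
Joint ranges: [-3.07, 3.07], [-1.43, 2.12], [-1.02, 1.25], [-3.03, 1.67], [-3.05, -0], [-3.03, 3.03]. Speed limits (rad/s): [2.39, 2.39, 3.01, 3.14, 3.14, 3.14].

### API

Orientations are given as [roll, pitch, yaw] about the fixed x, y, z axes, in that order (R = Rz(yaw) Ry(pitch) Rx(roll)).
In Python, from station import * gives the robot as it stands.
- The arm moves only by the tool send_rows, never from a script. Its argument "motion" is a list of rows, each an object with "offset": the shift along the tool's x, y, z in cm, a list of three; "turn": the turn about the tool's z in degrees. In form: [{"offset": [x, y, z], "turn": turn}, ...]. A call has 1 to 8 rows; each row is the pose to reach, as a shift and turn from the pose commanded when the call began, along the tool's axes at that moment; what a row does not reach only later rows make up. A row lasts 1/10 s, in which the tool goes at most 50 mm and 8.59 degrees, less where a joint would pass 70% of its speed; a pose out of reach is approached as far as the arm can. A call with a gripper value outside its range is refused whole. "hand" is the opening, from -1 (shut) to 1 (fully open), set as the call begins (left out, the last holds). The fingers move at their own pace and stop on an object; "squeeze" is the grip in N (left out, the last holds). Time passes only in rows, so rows that repeat a pose let the fingers close. It gives the time, the measured TCP pose, the force and the opening at its end, in the units of the state.
- get_state(): the state, without advancing time (a new reading comes with each control period).
- grab_frame(name): name is "scene" or "side" or "wrist"; returns a dict with "frame" (480x640x3 uint8, blue, green, red), "range_z" (480x640 float32, m along the optical axis (not along the pixel's ray), 0 where there is no reading), "vertical_fov" (degrees; the focal length in pixels is half the picture's height over the tangent of half this angle, whatever the lens; pixels are square), "cx", "cy" (the principal point, pixels), "cam_to_world" (4x4, takes a point from camera to world coordinates). Camera axes: x right, y up, looking along -z (the intrinsics and any distortion apply to the point x, -y, -z); pixel columns grow to the right and rows downward; lengths in m; the calibration is good to about 2 mm. A picture is of the moment at which its call begins.
- job_done(): hands the job in, once; it reports no verdict.
The state is a dict: "t": time; "q": joint angles; "qd": joint speeds; "joint_efforts": joint torques, N m; "eef_pos": TCP position; "ee_rot": TCP orientation; "force": force on the tool from outside, world axes, zero at the start; "moment": the same for the moment, N m; "width": finger opening in m.
Only numpy, scipy, OpenCV 4.12 (cv2) and the standard library are available. Lean on these libraries where they do the work, as an engineer would, in place of code of your own. Each camera call takes 0.05 s, during which the arm holds its last target. There are 200 camera calls.

### The job

Pack away the carved boxwood block that stands on its end: it belongs in the open case on its long edge, standing between the two low rails. (It is easiest to tip it onto its long edge on the table first, let go and take it again from above.) Then set the lid fully home on the case and turn both brass clamp knobs clockwise to their stops so that their tongues hold the lid down, in either order; leave the other things on the table where they are.

Things in the scene. Friction and masses are not known exactly. Their poses are not given: they have to be found in the camera images.
- case: open wooden case fixed to the table, 132 (x) by 124 (y), 76 high, walls 10 thick, inside 112 by 104, inner floor 8 up. Origin: centre of its underside, z up. Two rails 8 thick, 20 high run along x on the floor (rail centres at y -20 and +20), leaving a channel 32 wide between them. An ear on each y side (40 along x, sticking out 44, its top 70 up) carries a turn clamp
- case_rim (a point): centre of the case's mouth, level with its rim, 76 above the table; axes as the case's
- block: carved boxwood block, 56 (x) by 24 (y) by 96 (z), about 0.12 kg, dark carved strokes on one 56 x 96 face. Origin at its centre. It starts standing on its end, z up. In the case it goes on a long edge: z along the case's x (either way), x vertical (either edge down), centre 36 above the table
- lid: loose wooden lid, about 0.17 kg: plate 132 (x) by 124 (y) by 10; under it a plug 106 by 98 by 8 that drops inside the case's walls; on top a middle bar handle 80 long (x), 16 thick (y), 30 high. Origin: centre of the plate's underside (handle top at z 40). It starts plug down on the table, origin 8 up. Seated: origin at case_rim, x along the case's x, either way
- clamp_a_grip (a point): brass turn clamp on the ear at the case's +y side (case frame x 0, y +88; axis upright). A tongue 14 wide, 6 thick, underside 88.5 above the table, reaching 46 from the axis, carries a bar grip 42 long, 12 thick, 28 high (top 122.5 above the table). This point: on the axis, 6 below the bar's top; x runs along the bar towards the tongue's tip, z up
- clamp_a (a joint): turning angle of the clamp on the +y side: 0 parked (the tongue points along the case's side, clear of the lid), growing clockwise seen from above; 1.5 is the end stop, with the tongue pointing straight in over the lid's edge. It stays where it is left
- clamp_b_grip (a point): brass turn clamp on the ear at the case's -y side (case frame x 0, y -88; axis upright). A tongue 14 wide, 6 thick, underside 88.5 above the table, reaching 46 from the axis, carries a bar grip 42 long, 12 thick, 28 high (top 122.5 above the table). This point: on the axis, 6 below the bar's top; x runs along the bar towards the tongue's tip, z up
- clamp_b (a joint): turning angle of the clamp on the -y side: 0 parked (the tongue points along the case's side, clear of the lid), growing clockwise seen from above; 1.5 is the end stop, with the tongue pointing straight in over the lid's edge. It stays where it is left
- blank: bystander, to be left alone: a plain uncarved boxwood block lying flat, 100 x 75 x 30; origin: on its underside near its middle
- tray: bystander, to be left alone: an empty copper tray, 120 x 90 x 18 high; origin: on its underside near its middle
- burnisher: bystander, to be left alone: a brass burnisher with a rosewood grip, lying, about 170 long and 20 thick; origin: on its underside near its middle
- spatula: bystander, to be left alone: a flat dark horn spatula, lying, about 130 long; origin: on its underside near its middle
- brush: bystander, to be left alone: a wooden brush, lying, about 170 long; origin: on its underside near its middle
- dish: bystander, to be left alone: a white ceramic bowl, 84 across and 30 high; origin: on its underside near its middle
- whetstone: bystander, to be left alone: a grey whetstone, 150 x 50 x 25; origin: on its underside near its middle

How it is judged:
By the outcome, as a careful person would: the job done as asked, in the order asked, and still so for the second after the job is handed in, with the robot touching nothing.
It also fails if it takes over 72 s, if anything falls off the work surface, if the arm or the gripper's body presses on something with over 40 N, if the wrist force passes 120 N, or if a joint passes its speed limit or range.

## Working session

There is one attempt and no reset: what is moved stays moved. The work goes in short steps, Python scripts to look and compute and a tool call to move; the robot and the scene stay as the last step left them, time stands still between calls to the robot, and variables do not carry over. Pictures are saved under pics/ and viewed, about 8 in all and at most 12, crops included, and the job is handed in when it is done.

Besides the shell and the picture viewer there is one more tool, called after ">>>" as name([rows], argument=value, ...), one row to a line, values as JSON. send_rows: Moves the arm, as the interface text tells. Its arguments: {"type":"object","properties":{"motion":{"type":"array"},"hand":{"type":"number"},"squeeze":{"type":"number"}},"required":["motion"]}

```bash
mkdir -p pics; ls; cat > h.py <<'E'
from station import *
import numpy as np, cv2
def cloud(d):
    z=d["range_z"]; h,w=z.shape; f=h/2/np.tan(np.radians(d["vertical_fov"])/2)
    u,v=np.meshgrid(np.arange(w),np.arange(h))
    P=np.stack([(u-d["cx"])/f*z,-(v-d["cy"])/f*z,-z,np.ones_like(z)],-1)
    W=(P@np.array(d["cam_to_world"]).T)[...,:3]; W[z==0]=np.nan
    return W
def shot(n,tag):
    d=grab_frame(n); cv2.imwrite(f"pics/{tag}.png",d["frame"]); np.savez(f"pics/{tag}.npz",W=cloud(d),F=d["frame"]); return d
E
python3 - <<'E'
from h import *
print(get_state())
for n in("scene","side"):
    d=shot(n,n+"0"); print(n,d.keys(),d["vertical_fov"],d["cx"],d["cy"],np.round(d["cam_to_world"],3).tolist(), [k for k in d if 'dist' in k])
a=[cv2.imread(f"pics/{n}0.png") for n in("scene","side")]
cv2.imwrite("pics/both.png",cv2.resize(np.hstack(a),(1280,480)))
E
```

```text
pics
{'t': 0.0, 'q': array([ 1.63209955e+00,  3.59370490e-01,  1.10573550e-02, -3.89161475e-04,
       -1.22410498e+00, -2.88119260e-01]), 'qd': array([-0.00117549,  0.00049308, -0.00188646,  0.00074004,  0.00021654,
        0.0007487 ]), 'joint_efforts': array([ 2.09980186e-03, -5.82730114e+01,  2.93043441e+01,  6.99674428e+00,
        6.85954874e-03, -1.50661845e-04]), 'eef_pos': array([0.15172925, 0.65751547, 0.40372537]), 'ee_rot': array([ 3.13993375e+00, -1.10122051e-04, -2.26948474e-01]), 'force': array([ 0.06650219,  0.00473798, -0.43655266]), 'moment': array([ 0.04609469,  0.01804469, -0.04250585]), 'width': 0.08752806183178526}
scene dict_keys(['frame', 'range_z', 'vertical_fov', 'cx', 'cy', 'cam_to_world']) 43.25511659086939 312.9991882397827 237.28311112700428 [[-0.482, -0.641, 0.597, 1.358], [0.876, -0.348, 0.334, 0.464], [-0.006, 0.684, 0.729, 1.097], [0.0, 0.0, 0.0, 1.0]] []
side dict_keys(['frame', 'range_z', 'vertical_fov', 'cx', 'cy', 'cam_to_world']) 50.021041834094234 309.6791738598987 241.35123143551482 [[0.887, 0.317, -0.336, 0.109], [-0.462, 0.623, -0.631, -0.806], [0.009, 0.715, 0.699, 0.989], [0.0, 0.0, 0.0, 1.0]] []
```

View pics/scene0.png

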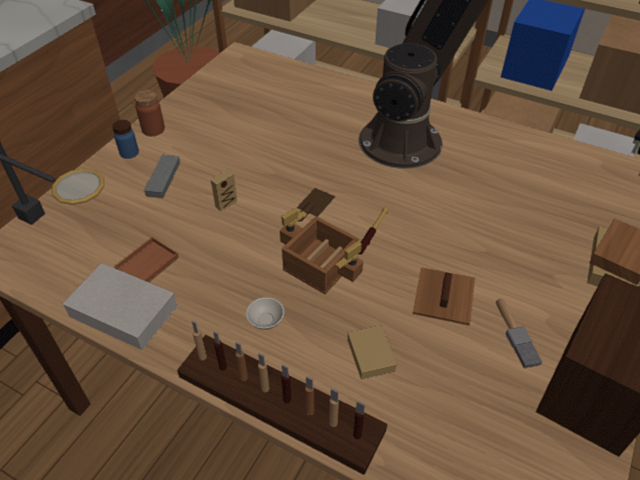

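View pics/side0.png

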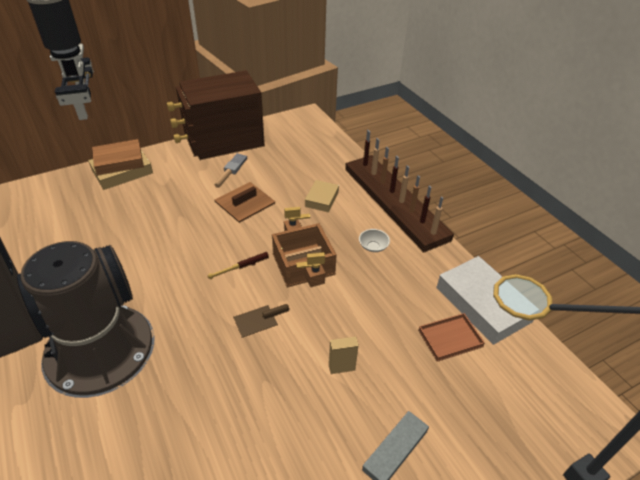

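Scene: the block is at (224,191), the case at (320,255) and the lid at (445,294). The clamp bars are yellow, at (292,215) and (350,255). I'll measure these from depth.

```bash
python3 - <<'E'
from h import *
def rect(p,tag):
    p=p.astype(np.float32)
    (c,s,a)=cv2.minAreaRect(p[:,:2]*1000); print(tag,len(p),np.round(c,1),np.round(s,1),round(a,1),"z",np.round(np.percentile(p[:,2],[5,50,95])*1000,1))
for n,R in (("scene",dict(block=(205,170,243,215),case=(275,200,368,295),lid=(408,262,482,328))),("side",dict(block=(322,330,365,380),case=(265,203,345,290),lid=(208,175,280,225)))):
    z=np.load(f"pics/{n}0.npz"); W=z["W"]
    for k,(a,b,c,d) in R.items():
        P=W[b:d,a:c].reshape(-1,3); P=P[~np.isnan(P[:,0])]
        Z=P[:,2]
        if k=="block": rect(P[(Z>.09)&(Z<.105)],n+" block top"); rect(P[(Z>.03)],n+" block all")
        if k=="case":
            rect(P[(Z>.072)&(Z<.080)],n+" rim"); rect(P[(Z>.1)],n+" bars")
            for q in range(0,1):
                B=P[Z>.098]; _,l,cc=cv2.kmeans(B[:,:2].astype(np.float32),2,None,(3,50,1e-6),5,cv2.KMEANS_PP_CENTERS)
                for i in(0,1): rect(B[l[:,0]==i],n+" bar")
        if k=="lid": rect(P[(Z>.012)&(Z<.024)],n+" plate"); rect(P[(Z>.03)],n+" handle")
E
```

```text
scene block top 189 [ 465.8 -297.4] [29.8 57.3] 70.6 z [91.2 95.6 99.7]
scene block all 596 [ 466.1 -296. ] [30.8 59.5] 73.5 z [34.9 74.  98. ]
scene rim 795 [531.3  20.7] [209.5 136.9] 81.8 z [72.4 75.5 78.8]
scene bars 356 [532.3  19.1] [195.4  47.2] 81.5 z [101.7 117.9 124.9]
scene bar 199 [555.3 102.8] [14.  69.7] 71.9 z [ 99.9 117.6 124.7]
scene bar 186 [514.8 -65.4] [17.1 56.1] 71.3 z [ 98.8 114.9 125.1]
scene plate 2378 [486.8 312.1] [138.9 124.1] 13.9 z [14.1 17.9 21.5]
scene handle 246 [488.8 312.3] [82. 16.] 14.3 z [34.3 46.9 51. ]
side block top 295 [ 463.  -298.2] [26.7 56.6] 70.2 z [91.8 95.  97.9]
side block all 746 [ 462.8 -298.4] [28.  56.5] 72.3 z [36.  80.3 97.1]
side rim 523 [528.9  14.9] [204.4 133. ] 82.3 z [72.5 74.8 78.1]
side bars 321 [529.   17.9] [198.5  42.8] 82.0 z [101.6 115.5 123.4]
side bar 182 [510.2 -70. ] [18.  55.7] 77.6 z [ 99.5 115.1 123. ]
side bar 160 [540.6 103.1] [20.1 41.6] 63.1 z [ 99.2 114.2 123.4]
side plate 1091 [473.6 348.4] [136.1 211.9] 14.9 z [13.4 17.  21. ]
side handle 198 [484.  309.6] [81.1 22.7] 15.8 z [31.4 43.5 49.2]
```

```bash
cat >> h.py <<'E'
def to(x,y,z,yawdeg,s=None):
    """offset (cm, tool axes) and turn (deg) from the current pose to TCP x,y,z (m), yaw"""
    from scipy.spatial.transform import Rotation as R
    s=s or get_state(); r=R.from_euler("xyz",s["ee_rot"])
    o=r.inv().apply(np.array([x,y,z])-s["eef_pos"])*100
    print("offset",np.round(o,2),"turn",round((np.degrees(s["ee_rot"][2])-yawdeg+180)%360-180,2))
E
python3 -c "
from h import *
to(.53,.02,.42,-10)"
```

```text
offset [51.2  53.62 -1.53] turn -3.0
```

>>> send_rows([
  {"offset": [51.2,53.6,-1.5],"turn": -3},
  {"offset": [51.2,53.6,-1.5],"turn": -3},
  {"offset": [51.2,53.6,-1.5],"turn": -3},
  {"offset": [51.2,53.6,-1.5],"turn": -3},
  {"offset": [51.2,53.6,-1.5],"turn": -3},
  {"offset": [51.2,53.6,-1.5],"turn": -3},
  {"offset": [51.2,53.6,-1.5],"turn": -3},
  {"offset": [51.2,53.6,-1.5],"turn": -3},
], hand=1)

```text
t: 0.9
eef_pos: [0.3563, 0.3118, 0.4128]
ee_rot: [-3.141, 0.0, -0.174]
force: [1.4, 1.0, 0.0]
width: 0.0875
```

```bash
python3 -c "
from h import *
s=get_state();print(s['t'],s['eef_pos'],s['ee_rot'],s['q'])
to(.53,.02,.42,-10)"
```

```text
0.9 [0.35633421 0.31175557 0.41279083] [-3.14141868e+00  3.75160729e-05 -1.73969157e-01] [ 1.13582403e+00  1.47970858e-02 -4.01777782e-01 -8.87334865e-05
 -1.15406306e+00  2.61039046e-01]
offset [22.15 25.73 -0.73] turn 0.03
```

>>> send_rows([
  {"offset": [22.1,25.7,-0.7],"turn": 0},
  {"offset": [22.1,25.7,-0.7],"turn": 0},
  {"offset": [22.1,25.7,-0.7],"turn": 0},
  {"offset": [22.1,25.7,-0.7],"turn": 0},
  {"offset": [22.1,25.7,-0.7],"turn": 0},
  {"offset": [22.1,25.7,-0.7],"turn": 0},
  {"offset": [22.1,25.7,-0.7],"turn": 0},
  {"offset": [22.1,25.7,-0.7],"turn": 0},
])

```text
t: 1.7
eef_pos: [0.5305, 0.0189, 0.419]
ee_rot: [3.14, 0.001, -0.179]
force: [-0.9, 0.5, -0.8]
width: 0.0872
```

```bash
python3 - <<'E'
from h import *
d=shot("wrist","w1"); print(d["vertical_fov"],np.round(d["cam_to_world"],3).tolist())
s=get_state();print(s['t'],s['eef_pos'],s['ee_rot'],s['qd'].round(3))
to(.4645,-.298,.40,-19.5)
E
```

```text
66.86068802435294 [[-0.177, 0.939, 0.294, 0.611], [-0.984, -0.169, -0.051, 0.005], [0.002, -0.298, 0.954, 0.4], [0.0, 0.0, 0.0, 1.0]]
1.75 [0.52957969 0.02028269 0.41891783] [ 3.14077656e+00  1.42637546e-03 -1.78657326e-01] [ 0.054 -0.022 -0.019 -0.007  0.001 -0.027]
offset [-0.75 32.48  1.92] turn 9.26
```

View pics/w1.png

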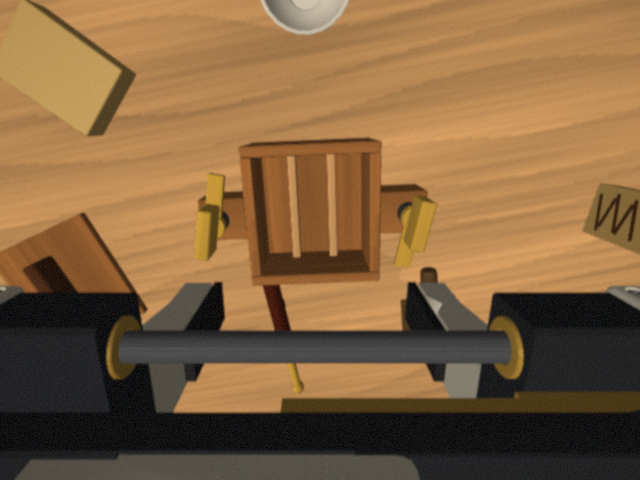

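The wrist view shows the case mouth centred at (311,212), almost aligned with the tool. The clamp bars are at (210,217) and (415,232), turned a few degrees from parked. I'll compute the poses from this view.

```bash
python3 - <<'E'
from h import *
z=np.load("pics/w1.npz");W=z["W"];Z=W[...,2]
def rect(m,t):
    p=W[m].astype(np.float32); c,s,a=cv2.minAreaRect(p[:,:2]*1000); print(t,len(p),np.round(c,1),np.round(s,1),round(a,1),np.round(np.median(p[:,2])*1000,1))
roi=np.zeros(Z.shape,bool); roi[130:275,225:390]=1
m=roi&(Z>.071)&(Z<.081)
m=cv2.morphologyEx(m.astype(np.uint8),cv2.MORPH_OPEN,np.ones((3,3)))>0
rect(m&(np.arange(640)[None]>238)&(np.arange(640)[None]<385),"rim")
# rails
rm=np.zeros(Z.shape,bool); rm[155:258,262:352]=1
for a,b in((280,305),(322,345)):
    q=rm.copy(); q[:,:a]=0;q[:,b:]=0
    rect(q&(Z>.023)&(Z<.034),"rail")
for n,(a,b) in dict(A=(190,232),B=(390,440)).items():
    q=np.zeros(Z.shape,bool); q[160:275,a:b]=1
    rect(q&(Z>.113)&(Z<.13),"bar"+n); rect(q&(Z>.085)&(Z<.098),"tongue"+n)
E
```

```text
rim 4742 [535.4  20.9] [136.9 124.4] 80.0 77.2
rail 836 [530.9  45.3] [ 26.4 108.6] 81.4 29.2
rail 855 [523.2  -2.7] [ 24.3 108.7] 77.5 29.3
barA 911 [541.5 107.8] [12.6 42.3] 71.7 123.4
tongueA 682 [559.4 100.6] [16.6 54.7] 76.9 95.8
barB 961 [517.8 -66.1] [12.5 42.3] 69.4 123.5
tongueB 534 [506.3 -59.7] [15.  66.8] 75.3 95.7
```

>>> send_rows([
  {"offset": [-0.8,32.5,1.9],"turn": 9.3},
  {"offset": [-0.8,32.5,1.9],"turn": 9.3},
  {"offset": [-0.8,32.5,1.9],"turn": 9.3},
  {"offset": [-0.8,32.5,1.9],"turn": 9.3},
  {"offset": [-0.8,32.5,1.9],"turn": 9.3},
  {"offset": [-0.8,32.5,1.9],"turn": 9.3},
  {"offset": [-0.8,32.5,1.9],"turn": 9.3},
  {"offset": [-0.8,32.5,1.9],"turn": 9.3},
])

```text
t: 2.55
eef_pos: [0.4639, -0.298, 0.4]
ee_rot: [3.141, 0.001, -0.339]
force: [1.7, 0.5, 0.5]
width: 0.0874
```

```bash
python3 - <<'E'
from h import *
d=shot("wrist","w2")
W=np.load("pics/w2.npz")["W"];Z=W[...,2];print(get_state()["eef_pos"],get_state()["ee_rot"])
m=((Z>.085)&(Z<.105)&(np.hypot(W[...,0]-.4645,W[...,1]+.298)<.06)).astype(np.uint8)
m=cv2.morphologyEx(m,cv2.MORPH_OPEN,np.ones((3,3)))>0
p=W[m].astype(np.float32);print(len(p),np.median(p[:,2]),cv2.minAreaRect(p[:,:2]*1000), np.argwhere(m).mean(0))
m=(Z>.01)&(np.hypot(W[...,0]-.4645,W[...,1]+.298)<.2)&(Z<.06); 
E
```

```text
[ 0.46419953 -0.29679542  0.40021797] [-3.14147814e+00  1.06342978e-03 -3.38717119e-01]
2026 0.09733395 ((463.4134216308594, -294.6063537597656), (24.90835952758789, 56.392539978027344), 72.20069122314453) [227.04244817 311.61352419]
```

View pics/w2.png

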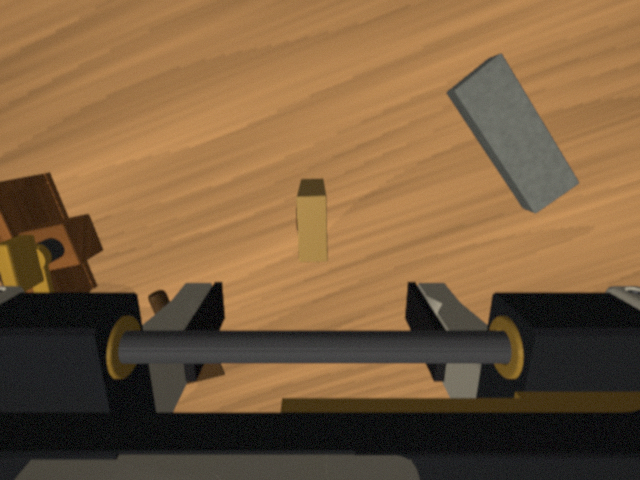

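The block top is at (311,227) in the wrist view, with open table ahead of it (image up); the whetstone is well to the right. I'll pinch it lightly near the top, behind its centreline, and roll it away from the robot over its far bottom edge.

```bash
python3 - <<'E'
from h import *
to(.4564,-.2935,.256,-18.5)
r,a=91.4,113.2
for t in range(0,97,6):
    print(t, np.round([(r*np.cos(np.radians(a-t))+36)/10, -(r*np.sin(np.radians(a-t))-84)/10],2))
E
```

```text
offset [-0.83 -0.05 14.42] turn -0.91
0 [-0. -0.]
6 [ 0.9  -0.33]
12 [ 1.82 -0.57]
18 [ 2.77 -0.7 ]
24 [ 3.73 -0.74]
30 [ 4.68 -0.68]
36 [ 5.62 -0.51]
42 [ 6.55 -0.25]
48 [7.43 0.1 ]
54 [8.28 0.55]
60 [9.08 1.08]
66 [9.81 1.69]
72 [10.48  2.38]
78 [11.07  3.13]
84 [11.58  3.94]
90 [12.   4.8]
96 [12.33  5.7 ]
```

>>> send_rows([
  {"offset": [-0.8,0,8],"turn": -0.9},
  {"offset": [-0.8,0,8],"turn": -0.9},
  {"offset": [-0.8,0,8],"turn": -0.9},
  {"offset": [-0.8,0,11],"turn": -0.9},
  {"offset": [-0.8,0,13],"turn": -0.9},
  {"offset": [-0.8,0,14.4],"turn": -0.9},
  {"offset": [-0.8,0,14.4],"turn": -0.9},
])

```text
t: 3.3
eef_pos: [0.4578, -0.2927, 0.2568]
ee_rot: [3.141, 0.001, -0.32]
force: [-0.1, 0.1, -0.0]
width: 0.0876
```

>>> send_rows([
  {"offset": [0,0,0],"turn": 0},
  {"offset": [0,0,0],"turn": 0},
  {"offset": [0,0,0],"turn": 0},
  {"offset": [0,0,0],"turn": 0},
  {"offset": [0,0,0],"turn": 0},
  {"offset": [0,0,0],"turn": 0},
  {"offset": [0,0,0],"turn": 0},
  {"offset": [0,0,0],"turn": 0},
], hand=-1, squeeze=5)

```text
t: 4.1
eef_pos: [0.4571, -0.2937, 0.2567]
ee_rot: [3.142, 0.0, -0.321]
force: [-0.7, 0.6, -0.5]
width: 0.0291
```

>>> send_rows([
  {"offset": [0,0,0],"turn": 0},
  {"offset": [0,0,0],"turn": 0},
  {"offset": [0,0,0],"turn": 0},
])

```text
t: 4.4
eef_pos: [0.4571, -0.2937, 0.2567]
ee_rot: [3.142, 0.0, -0.321]
force: [1.3, -0.3, 0.7]
width: 0.0241
```

>>> send_rows([
  {"offset": [0.9,0,-0.2],"turn": 0},
  {"offset": [1.8,0,-0.4],"turn": 0},
  {"offset": [2.8,0,-0.6],"turn": 0},
  {"offset": [3.7,0,-0.6],"turn": 0},
  {"offset": [4.7,0,-0.5],"turn": 0},
])

```text
t: 4.9
eef_pos: [0.5027, -0.3088, 0.2616]
ee_rot: [-3.142, -0.0, -0.321]
force: [-0.3, -0.3, -1.3]
width: 0.024
```

```bash
python3 - <<'E'
from h import *
d=shot("scene","s1"); e=shot("side","d1")
cv2.imwrite("pics/c1.png",np.hstack([cv2.resize(d["frame"][130:250,160:300],(560,480))[:, :400],cv2.resize(e["frame"][280:400,280:380],(400,480))]))
E
```

```text
(no output)
```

View pics/c1.png

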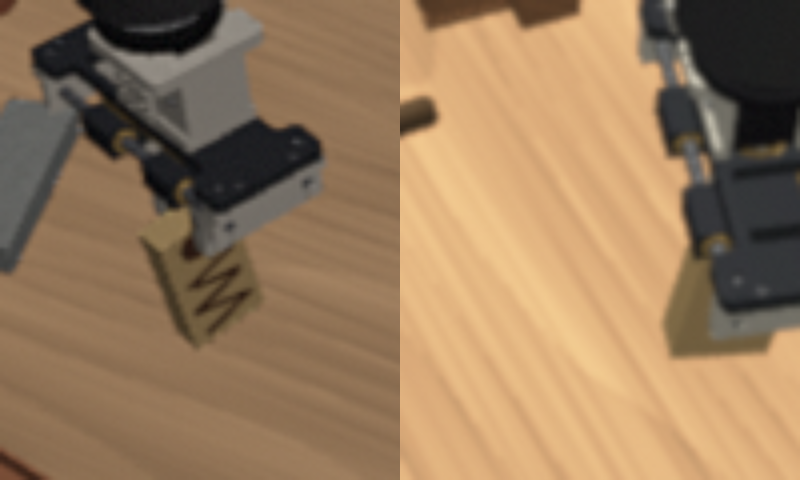

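The crop shows the block tilting about its far bottom edge at (195,345), with the fingers on its upper half. I'll continue the arc.

>>> send_rows([
  {"offset": [0.9,0,0.1],"turn": 0},
  {"offset": [1.8,0,0.3],"turn": 0},
  {"offset": [2.7,0,0.6],"turn": 0},
  {"offset": [3.6,0,1.1],"turn": 0},
  {"offset": [4.4,0,1.6],"turn": 0},
  {"offset": [5.1,0,2.2],"turn": 0},
  {"offset": [5.8,0,2.9],"turn": 0},
])

```text
t: 5.7
eef_pos: [0.559, -0.3274, 0.2343]
ee_rot: [3.141, -0.005, -0.32]
force: [2.2, 0.5, 5.5]
width: 0.024
```

>>> send_rows([
  {"offset": [0.6,0,0.7],"turn": 0},
  {"offset": [1.1,0,1.5],"turn": 0},
  {"offset": [1.5,0,2.4],"turn": 0},
  {"offset": [1.5,0,2.4],"turn": 0},
  {"offset": [1.5,0,2.4],"turn": 0},
])

```text
t: 6.2
eef_pos: [0.571, -0.3316, 0.2084]
ee_rot: [-3.142, 0.001, -0.321]
force: [0.3, -0.1, -1.2]
width: 0.0238
```

```bash
python3 - <<'E'
from h import *
d=shot("scene","s2"); e=shot("side","d2"); print(get_state()["force"])
cv2.imwrite("pics/c2.png",np.hstack([cv2.resize(d["frame"][150:270,140:280],(560,480))[:, :400],cv2.resize(e["frame"][300:420,280:380],(400,480))]))
for n in("s2","d2"):
    W=np.load(f"pics/{n}.npz")["W"];m=(W[...,2]>.01)&(W[...,2]<.13)&(np.abs(W[...,0]-.53)<.07)&(np.abs(W[...,1]+.32)<.05)
    print(n,m.sum(),np.percentile(W[m][:,2],[50,90,98]))
E
```

```text
[ 0.5855765   0.67666974 -1.19345513]
s2 193 [0.06796725 0.12058863 0.12414063]
d2 1043 [0.10363721 0.12038157 0.12811297]
```

View pics/c2.png

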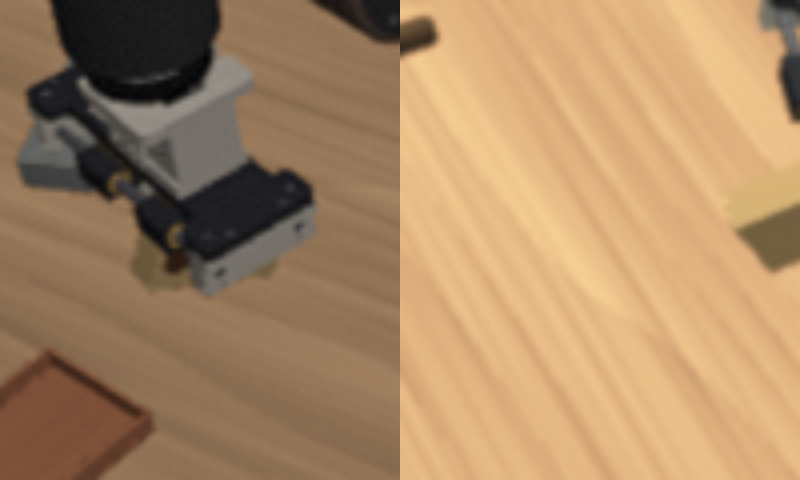

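>>> send_rows([
  {"offset": [0,0,0],"turn": 0},
  {"offset": [0,0,0],"turn": 0},
  {"offset": [0,0,0],"turn": 0},
  {"offset": [0,0,0],"turn": 0},
  {"offset": [0,0,-1],"turn": 0},
  {"offset": [0,0,-3],"turn": 0},
  {"offset": [0,0,-6],"turn": 0},
  {"offset": [-1,0,-10],"turn": 0},
], hand=1)

```text
t: 7.1
eef_pos: [0.5616, -0.3284, 0.3088]
ee_rot: [3.141, 0.002, -0.321]
force: [1.0, -0.9, 0.1]
width: 0.0824
```

>>> send_rows([
  {"offset": [-3.5,0,-5],"turn": 0},
  {"offset": [-3.5,0,-9],"turn": 0},
  {"offset": [-3.5,0,-9],"turn": 0},
  {"offset": [-3.5,0,-9],"turn": 0},
  {"offset": [-3.5,0,-9],"turn": 0},
])

```text
t: 7.6
eef_pos: [0.528, -0.3172, 0.3985]
ee_rot: [-3.141, 0.001, -0.321]
force: [-0.3, 0.3, -0.6]
width: 0.0874
```

```bash
python3 - <<'E'
from h import *
d=shot("wrist","w3"); s=get_state(); print(s["t"],s["eef_pos"],s["ee_rot"])
W=np.load("pics/w3.npz")["W"];Z=W[...,2]
m=((Z>.045)&(Z<.067)&(np.hypot(W[...,0]-.536,W[...,1]+.32)<.09)).astype(np.uint8)
m=cv2.morphologyEx(m,cv2.MORPH_OPEN,np.ones((3,3)))>0
p=W[m].astype(np.float32);c,sz,a=cv2.minAreaRect(p[:,:2]*1000);print(len(p),np.median(p[:,2]),c,sz,a,np.argwhere(m).mean(0))
E
```

```text
7.65 [ 0.52807012 -0.3172585   0.39783854] [-3.14145474e+00  1.68836378e-03 -3.21144863e-01]
3063 0.05745975 (573.169677734375, -331.6280822753906) (24.5814151763916, 95.95447540283203) 71.44436645507812 [160.56872347 314.72869736]
```

```bash
python3 -c "
from h import *
to(.573,-.332,.224,-18.5)"
```

```text
offset [ 4.76 -0.02 17.38] turn 0.1
```

>>> send_rows([
  {"offset": [4.8,0,6],"turn": 0},
  {"offset": [4.8,0,10],"turn": 0},
  {"offset": [4.8,0,14],"turn": 0},
  {"offset": [4.8,0,16],"turn": 0},
  {"offset": [4.8,0,17.4],"turn": 0},
  {"offset": [4.8,0,17.4],"turn": 0},
  {"offset": [4.8,0,17.4],"turn": 0},
])

```text
t: 8.35
eef_pos: [0.5744, -0.3327, 0.2255]
ee_rot: [3.141, -0.001, -0.321]
force: [0.5, 0.2, 0.9]
width: 0.0878
```

>>> send_rows([
  {"offset": [0,0,0],"turn": 0},
  {"offset": [0,0,0],"turn": 0},
  {"offset": [0,0,0],"turn": 0},
  {"offset": [0,0,0],"turn": 0},
  {"offset": [0,0,0],"turn": 0},
  {"offset": [0,0,0],"turn": 0},
  {"offset": [0,0,0],"turn": 0},
  {"offset": [0,0,0],"turn": 0},
], hand=-1, squeeze=30)

```text
t: 9.15
eef_pos: [0.5739, -0.3325, 0.2247]
ee_rot: [-3.142, 0.0, -0.321]
force: [-0.1, 0.1, 0.3]
width: 0.0294
```

>>> send_rows([
  {"offset": [0,0,0],"turn": 0},
  {"offset": [0,0,0],"turn": 0},
  {"offset": [0,0,0],"turn": 0},
  {"offset": [0,0,-1],"turn": 0},
  {"offset": [0,0,-3],"turn": 0},
  {"offset": [0,0,-6],"turn": 0},
  {"offset": [0,0,-10],"turn": 0},
  {"offset": [0,0,-13],"turn": 0},
])

```text
t: 9.95
eef_pos: [0.5739, -0.3326, 0.3579]
ee_rot: [3.141, -0.002, -0.321]
force: [-0.2, 0.9, -0.9]
width: 0.0235
```

```bash
python3 - <<'E'
from h import *
d=shot("wrist","w4"); s=get_state(); print(s["t"],s["eef_pos"],s["ee_rot"],s["width"],s["force"])
W=np.load("pics/w4.npz")["W"];Z=W[...,2]
t=s["eef_pos"]
m=(np.hypot(W[...,0]-t[0],W[...,1]-t[1])<.07)&(Z>.12)&(Z<t[2]-.12)
yx=np.argwhere(m);print(len(yx), np.percentile(Z[m],[2,50,98]) if len(yx) else 0)
to(.50,.02,.37,-9)
E
```

```text
10.0 [ 0.57488386 -0.33319849  0.36350186] [ 3.14014989 -0.00910743 -0.31996782] 0.02388748005985223 [ 2.14138954 -0.99353901  4.0041394 ]
13118 [0.15548101 0.19076293 0.23583091]
offset [-18.21 -31.17  -0.86] turn -9.33
```

View pics/w4.png

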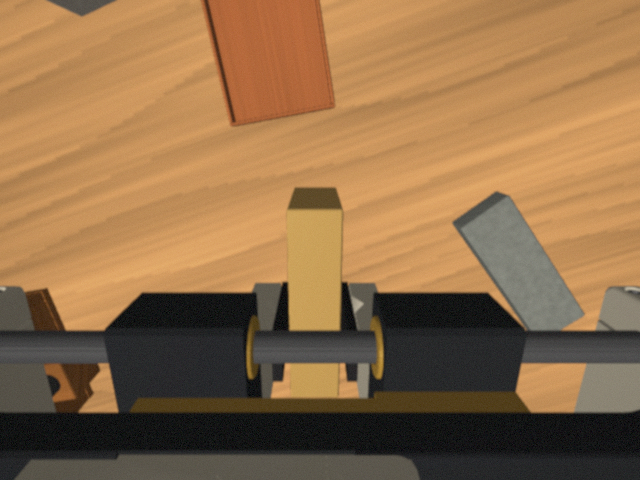

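The wrist view shows the block held level and aligned, centred at column 315 between the pads, with the tray and whetstone untouched. Next I'll take an unobstructed look at the case from short of it.

```bash
python3 -c "
from h import *
to(.45,.03,.42,-9)"
```

```text
offset [-23.23 -30.54  -5.91] turn -9.33
```

>>> send_rows([
  {"offset": [-5,-2,-5.9],"turn": -9.3},
  {"offset": [-23.2,-30.5,-5.9],"turn": -9.3},
  {"offset": [-23.2,-30.5,-5.9],"turn": -9.3},
  {"offset": [-23.2,-30.5,-5.9],"turn": -9.3},
  {"offset": [-23.2,-30.5,-5.9],"turn": -9.3},
  {"offset": [-23.2,-30.5,-5.9],"turn": -9.3},
  {"offset": [-23.2,-30.5,-5.9],"turn": -9.3},
  {"offset": [-23.2,-30.5,-5.9],"turn": -9.3},
])

```text
t: 10.8
eef_pos: [0.4502, 0.0264, 0.4142]
ee_rot: [-3.141, -0.001, -0.159]
force: [2.9, 0.5, -1.6]
width: 0.0237
```

>>> send_rows([
  {"offset": [-1.3,-3.3,0],"turn": 0},
  {"offset": [-1.3,-3.3,0],"turn": 0},
  {"offset": [-1.3,-3.3,0],"turn": 0},
  {"offset": [-1.3,-3.3,0],"turn": 0},
])

```text
t: 11.2
eef_pos: [0.4438, 0.0591, 0.4136]
ee_rot: [3.142, -0.0, -0.159]
force: [-0.7, -0.1, -1.2]
width: 0.0238
```

```bash
python3 - <<'E'
from h import *
d=shot("wrist","w5"); s=get_state(); print(s["t"],s["eef_pos"],s["ee_rot"],s["width"])
W=np.load("pics/w5.npz")["W"];Z=W[...,2]
def fit(X,t):
    p=W[X].astype(np.float32); c,sz,a=cv2.minAreaRect(p[:,:2]*1000); print(t,len(p),np.round(c,1),np.round(sz,1),round(a,1),np.round(1e3*np.median(p[:,2]),1))
near=np.hypot(W[...,0]-.53,W[...,1]-.021)<.13
# case local approx frame
y=np.radians(-9); L=(W-np.array([.53,.021,0])); lx=L[...,0]*np.cos(y)+L[...,1]*np.sin(y); ly=-L[...,0]*np.sin(y)+L[...,1]*np.cos(y)
fit(near&(Z>.1)&(np.abs(lx)<.04)&(ly>.06)&(Z>.115)&(Z<.13),"barA"); fit(near&(np.abs(lx)<.04)&(ly<-.06)&(Z>.115)&(Z<.13),"barB")
rim=near&(Z>.0735)&(Z<.0795)&(np.abs(lx)<.075)&(np.abs(ly)<.07)
fit(rim,"rim")
# inner/outer edges: per-section extents
for lo in np.arange(-.045,.05,.015):
    q=rim&(np.abs(lx-lo)<.004); v=np.sort(ly[q]); v=v[~np.isnan(v)]
    P=v[v>0];N=v[v<0]
    print("x%.3f"%lo,len(v), "ly in",np.round(1e3*np.array([N.max() if len(N) else 0,P.min() if len(P) else 0]),1))
for lo in np.arange(-.045,.05,.015):
    q=rim&(np.abs(ly-lo)<.004); v=lx[q]; P=v[v>0];N=v[v<0]
    print("y%.3f"%lo,"lx",np.round(1e3*np.array([N.min() if len(N) else 0,N.max() if len(N) else 0,P.min() if len(P) else 0,P.max() if len(P) else 0]),1))
for sg in(1,-1):
    q=near&(Z>.025)&(Z<.033)&(np.abs(ly*sg-.02)<.012)&(np.abs(lx)<.045)
    if q.sum()>50:
        b=np.polyfit(lx[q],ly[q],1); print("rail",sg,q.sum(),np.degrees(b[0]).round(2),(1e3*b[1]).round(1))
E
```

```text
11.25 [0.44387109 0.05881945 0.41344732] [ 3.14145687e+00  1.02693295e-04 -1.59833512e-01] 0.023834435532561645
barA 1159 [541.5 108. ] [12.5 41.9] 71.0 123.7
barB 1283 [517.8 -65.9] [12.4 41.9] 70.0 123.7
rim 7399 [529.5  18. ] [132.5 132.6] 82.4 77.4
x-0.045 235 ly in [-53.   50.9]
x-0.030 241 ly in [-52.4  51.2]
x-0.015 239 ly in [-52.1  51.7]
x0.000 245 ly in [-51.9  52.1]
x0.015 277 ly in [-51.4  52.1]
x0.030 279 ly in [-51.1  52.4]
x0.045 287 ly in [-51.   52.7]
y-0.045 lx [-64.7 -55.3  56.2  66.1]
y-0.030 lx [-65.7 -55.7  56.1  66.5]
y-0.015 lx [-65.6 -55.8  55.7  65.7]
y0.000 lx [-65.7 -56.2  55.3  65.9]
y0.015 lx [-62.8 -56.7  55.2  64.9]
y0.030 lx [-62.8 -56.8  54.7  65.1]
y0.045 lx [-67.5 -57.5  54.2  64.1]
rail 1 836 1.09 19.9
rail -1 878 1.26 -19.9
```

View pics/w5.png

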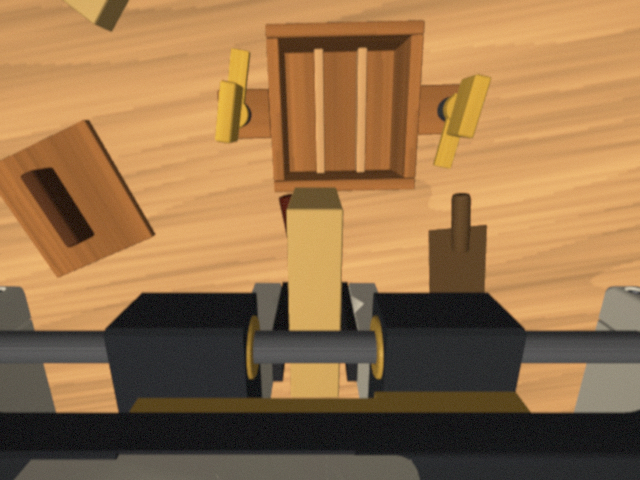

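The case is at (347,105) in the wrist view: centre (529.7, 21.1) mm and yaw -7.8°, with rim, rails and bars all agreeing. Now I'll check the held block against the TCP in the same view.

```bash
python3 - <<'E'
from h import *
from scipy.spatial.transform import Rotation as R
s=get_state(); W=np.load("pics/w5.npz")["W"]; F=np.load("pics/w5.npz")["F"]
T=R.from_euler("xyz",s["ee_rot"]).inv().apply((W-s["eef_pos"]).reshape(-1,3)).reshape(W.shape)*1000
P=T[212:280,280:350].reshape(-1,3); P=P[(P[:,2]>150)&(P[:,2]<185)]
P=P[np.abs(P[:,2]-np.median(P[:,2]))<8]
print(len(P),"x",np.percentile(P[:,0],[1,99]),"y",np.percentile(P[:,1],[1,50,99]))
b=np.polyfit(P[:,0],P[:,2],1);print("tool z of top: slope deg",np.degrees(b[0]),"at x=0",b[1])
P=T[188:209,290:340].reshape(-1,3);P=P[(P[:,2]>150)&(P[:,2]<260)];print("end x",np.percentile(P[:,0],[5,50,95]),"z",np.percentile(P[:,2],[2,98]))
to(.5297,.0211,.40,-7.8)
E
```

```text
3736 x [15.42612185 45.85653295] y [-12.4255861   -0.93794616  10.94284278]
tool z of top: slope deg -0.349313762777786 at x=0 167.27257262428603
end x [46.93199489 47.15128983 47.36106668] z [168.80950225 219.72085887]
offset [9.07 2.36 1.34] turn -1.36
```

>>> send_rows([
  {"offset": [9.1,2.4,1.3],"turn": -1.4},
  {"offset": [9.1,2.4,1.3],"turn": -1.4},
  {"offset": [9.1,2.4,1.3],"turn": -1.4},
  {"offset": [9.1,2.4,1.3],"turn": -1.4},
  {"offset": [9.1,2.4,1.3],"turn": -1.4},
  {"offset": [9.1,2.4,1.3],"turn": -1.4},
])

```text
t: 11.85
eef_pos: [0.5293, 0.0212, 0.4009]
ee_rot: [-3.141, -0.001, -0.135]
force: [-0.4, -0.8, -1.4]
width: 0.0232
```

```bash
python3 -c "
from h import *
print(get_state()['eef_pos'])
to(.530,.0205,.24,-7.8)"
```

```text
[0.52930436 0.02120208 0.40085558]
offset [ 0.07  0.07 16.09] turn 0.09
```

>>> send_rows([
  {"offset": [0.1,0.1,4],"turn": 0},
  {"offset": [0.1,0.1,8],"turn": 0},
  {"offset": [0.1,0.1,10],"turn": 0},
  {"offset": [0.1,0.1,11.5],"turn": 0},
  {"offset": [0.1,0.1,12.5],"turn": 0},
  {"offset": [0.1,0.1,13.5],"turn": 0},
])

```text
t: 12.45
eef_pos: [0.5307, 0.0207, 0.2657]
ee_rot: [-3.141, -0.001, -0.133]
force: [-0.3, -0.2, -1.3]
width: 0.0238
```

>>> send_rows([
  {"offset": [0,0,0.5],"turn": 0},
  {"offset": [0,0,1],"turn": 0},
  {"offset": [0,0,1.5],"turn": 0},
  {"offset": [0,0,2],"turn": 0},
  {"offset": [0,0,2.5],"turn": 0},
  {"offset": [0,0,2.5],"turn": 0},
])

```text
t: 13.05
eef_pos: [0.5305, 0.0203, 0.2397]
ee_rot: [3.141, 0.001, -0.134]
force: [0.4, -0.5, -1.9]
width: 0.0238
```

>>> send_rows([
  {"offset": [0,0,0],"turn": 0},
  {"offset": [0,0,0],"turn": 0},
  {"offset": [0,0,0],"turn": 0},
  {"offset": [0,0,0],"turn": 0},
  {"offset": [0,0,-1],"turn": 0},
  {"offset": [0,0,-4],"turn": 0},
  {"offset": [0,0,-8],"turn": 0},
  {"offset": [-2,0,-13],"turn": 0},
], hand=0)

```text
t: 13.85
eef_pos: [0.513, 0.0228, 0.3681]
ee_rot: [3.14, 0.001, -0.135]
force: [0.7, 0.5, 0.7]
width: 0.0438
```

>>> send_rows([
  {"offset": [-7,0,-4],"turn": 0},
  {"offset": [-7,0,-4],"turn": 0},
  {"offset": [-7,0,-4],"turn": 0},
  {"offset": [-7,0,-4],"turn": 0},
])

```text
t: 14.25
eef_pos: [0.4425, 0.0322, 0.4083]
ee_rot: [-3.14, -0.003, -0.133]
force: [0.4, -0.3, 0.2]
width: 0.044
```

```bash
python3 - <<'E'
from h import *
d=shot("wrist","w6"); s=get_state(); print(s["t"],s["eef_pos"],s["ee_rot"],s["width"])
W=np.load("pics/w6.npz")["W"];Z=W[...,2]
y=np.radians(-7.8); L=(W-np.array([.5297,.0211,0])); lx=L[...,0]*np.cos(y)+L[...,1]*np.sin(y); ly=-L[...,0]*np.sin(y)+L[...,1]*np.cos(y)
q=(np.abs(lx)<.054)&(np.abs(ly)<.045)&(Z>.04)&(Z<.12)
q=cv2.morphologyEx(q.astype(np.uint8),cv2.MORPH_OPEN,np.ones((3,3)))>0
print(q.sum(),"z",np.percentile(Z[q],[2,50,98]),"x",np.percentile(lx[q],[1,99]),"y",np.percentile(ly[q],[1,99]))
to(.487,.311,.40,14.5)
# lid
near=np.hypot(W[...,0]-.487,W[...,1]-.311)<.12
for a,b in((.013,.024),(.04,.056)):
    m=near&(Z>a)&(Z<b)
    if m.sum()>50: p=W[m].astype(np.float32);print(m.sum(),cv2.minAreaRect(p[:,:2]*1000),np.median(p[:,2]))
E
```

```text
14.3 [0.44295731 0.03222138 0.4074134 ] [-3.14082917e+00 -1.09070557e-03 -1.33845592e-01] 0.044084245011739055
3347 z [0.06382828 0.065469   0.06708425] x [-0.04637282  0.04693503] y [-0.01226651  0.01120543]
offset [  0.64 -28.22   0.76] turn -22.17
10423 ((485.1146240234375, 314.26348876953125), (132.19796752929688, 125.90717315673828), 14.079741477966309) 0.019297982
1675 ((485.1735534667969, 313.4532775878906), (79.5728988647461, 17.88576316833496), 13.743826866149902) 0.048547637
```

View pics/w6.png

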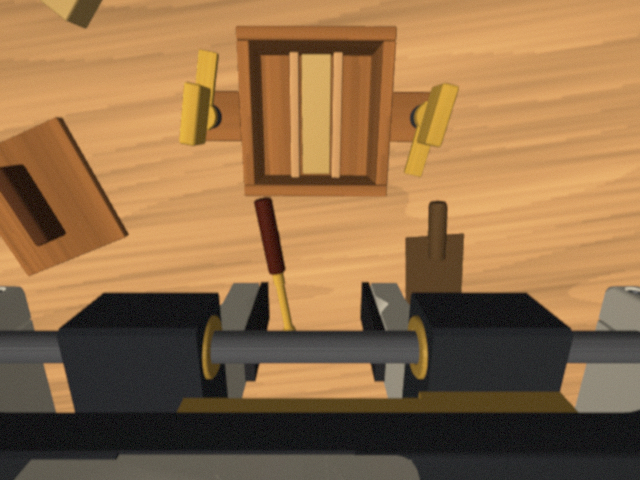

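The block sits between the rails, its top at about 64 mm and level, centred at (316,113). Now the lid, at (40,195) with its handle at yaw 13.9°.

>>> send_rows([
  {"offset": [0.4,-28.4,0.7],"turn": -21.6},
  {"offset": [0.4,-28.4,0.7],"turn": -21.6},
  {"offset": [0.4,-28.4,0.7],"turn": -21.6},
  {"offset": [0.4,-28.4,0.7],"turn": -21.6},
  {"offset": [0.4,-28.4,0.7],"turn": -21.6},
  {"offset": [0.4,-28.4,0.7],"turn": -21.6},
  {"offset": [0.4,-28.4,0.7],"turn": -21.6},
  {"offset": [0.4,-28.4,0.7],"turn": -21.6},
])

```text
t: 15.1
eef_pos: [0.4855, 0.314, 0.3977]
ee_rot: [3.139, 0.003, 0.243]
force: [-0.1, -0.3, -0.7]
width: 0.0438
```

```bash
python3 -c "
from h import *
print(get_state()['eef_pos'])
to(.4852,.3132,.202,13.9)"
```

```text
[0.4855197  0.31400849 0.39773261]
offset [1.000e-02 3.000e-02 1.957e+01] turn 0.04
```

>>> send_rows([
  {"offset": [0,0,5],"turn": 0},
  {"offset": [0,0,10],"turn": 0},
  {"offset": [0,0,14],"turn": 0},
  {"offset": [0,0,16],"turn": 0},
  {"offset": [0,0,17.5],"turn": 0},
  {"offset": [0,0,18.8],"turn": 0},
  {"offset": [0,0,19.5],"turn": 0},
  {"offset": [0,0,19.5],"turn": 0},
])

```text
t: 15.9
eef_pos: [0.485, 0.3125, 0.2041]
ee_rot: [3.141, 0.001, 0.242]
force: [-0.1, -0.8, 1.1]
width: 0.044
```

>>> send_rows([
  {"offset": [0,0,0],"turn": 0},
  {"offset": [0,0,0],"turn": 0},
  {"offset": [0,0,0],"turn": 0},
  {"offset": [0,0,0],"turn": 0},
  {"offset": [0,0,0],"turn": 0},
  {"offset": [0,0,0],"turn": 0},
  {"offset": [0,0,0],"turn": 0},
], hand=-1, squeeze=40)

```text
t: 16.6
eef_pos: [0.485, 0.3134, 0.2054]
ee_rot: [-3.141, -0.001, 0.243]
force: [-2.2, -0.0, 5.3]
width: 0.0156
```

>>> send_rows([
  {"offset": [0,0,-1],"turn": 0},
  {"offset": [0,0,-3],"turn": 0},
  {"offset": [0,0,-7],"turn": 0},
  {"offset": [0,0,-12],"turn": 0},
  {"offset": [0,0,-16],"turn": 0},
  {"offset": [0,0,-20],"turn": 0},
  {"offset": [0,0,-20],"turn": 0},
  {"offset": [0,0,-20],"turn": 0},
])

```text
t: 17.4
eef_pos: [0.4847, 0.3129, 0.4059]
ee_rot: [-3.14, -0.001, 0.242]
force: [0.4, 0.3, -3.6]
width: 0.0156
```

```bash
python3 - <<'E'
from h import *
from scipy.spatial.transform import Rotation as R
d=shot("wrist","w7"); s=get_state(); print(s["t"],s["eef_pos"],s["ee_rot"],s["width"],s["force"])
W=np.load("pics/w7.npz")["W"]
T=R.from_euler("xyz",s["ee_rot"]).inv().apply((W-s["eef_pos"]).reshape(-1,3)).reshape(W.shape)*1000
# lid plate top visible ahead of the gripper: tool z about 182
m=(np.abs(T[...,2]-184)<8)&(T[...,0]>20)&(T[...,0]<80)&(np.abs(T[...,1])<80)
P=T[m]; print(len(P)); 
if len(P)>50:
    print("x",np.percentile(P[:,0],[1,99.5]),"y",np.percentile(P[:,1],[.5,99.5]))
    A=np.c_[P[:,:2],np.ones(len(P))]; c=np.linalg.lstsq(A,P[:,2],rcond=None)[0]; print("tilt deg",np.degrees(c[:2]),"z0",c[2])
    e=[]
    for yy in range(-50,51,10):
        q=P[np.abs(P[:,1]-yy)<3]; e.append((yy,np.percentile(q[:,0],99)))
    e=np.array(e); b=np.polyfit(e[:,0],e[:,1],1); print("front edge at x",b[1],"lid rot deg",-np.degrees(b[0]))
to(.5297,.0205,.40,-7.8)
E
```

```text
17.45 [0.48447614 0.31271391 0.40449501] [-3.14138616e+00  8.86165076e-04  2.42341576e-01] 0.01562502930511496 [-0.04947459 -0.33585136 -1.17673901]
24473
x [20.61276672 67.23571208] y [-61.5467755   60.24624527]
tilt deg [0.41924953 0.00379903] z0 184.267127444653
front edge at x 67.18442024665634 lid rot deg -0.06893533700800084
offset [-2.62 29.45  0.45] turn 21.69
```

The lid is held square: its front edge is about 1 mm forward of nominal and its rotation is 0°. Now over to the case.

>>> send_rows([
  {"offset": [-2.7,29.4,0.4],"turn": 21.7},
  {"offset": [-2.7,29.4,0.4],"turn": 21.7},
  {"offset": [-2.7,29.4,0.4],"turn": 21.7},
  {"offset": [-2.7,29.4,0.4],"turn": 21.7},
  {"offset": [-2.7,29.4,0.4],"turn": 21.7},
  {"offset": [-2.7,29.4,0.4],"turn": 21.7},
  {"offset": [-2.7,29.4,0.4],"turn": 21.7},
  {"offset": [-2.7,29.4,0.4],"turn": 21.7},
])

```text
t: 18.25
eef_pos: [0.5291, 0.02, 0.3992]
ee_rot: [3.14, 0.003, -0.139]
force: [0.1, 0.3, -1.9]
width: 0.0155
```

```bash
python3 -c "
from h import *
print(get_state()['eef_pos'])
to(.5286,.0205,.285,-7.8)"
```

```text
[0.5290677  0.01996049 0.39920136]
offset [-0.02 -0.06 11.42] turn -0.16
```

>>> send_rows([
  {"offset": [0,0,4],"turn": 0},
  {"offset": [0,0,7],"turn": 0},
  {"offset": [0,0,9],"turn": 0},
  {"offset": [0,0,10.5],"turn": 0},
  {"offset": [0,0,11.4],"turn": 0},
  {"offset": [0,0,11.4],"turn": 0},
  {"offset": [0,0,11.4],"turn": 0},
])

```text
t: 18.95
eef_pos: [0.5296, 0.0219, 0.2871]
ee_rot: [3.141, -0.0, -0.135]
force: [0.6, 0.5, -2.2]
width: 0.0157
```

```bash
python3 -c "
from h import *
s=get_state();print(s['eef_pos'],s['force'])
to(.5286,.0205,.269,-7.8)"
```

```text
[0.52963261 0.02187665 0.28710853] [ 0.55856864  0.51806474 -2.16795906]
offset [-0.08  0.15  1.81] turn 0.06
```

>>> send_rows([
  {"offset": [-0.1,0.1,0.3],"turn": 0},
  {"offset": [-0.1,0.1,0.6],"turn": 0},
  {"offset": [-0.1,0.1,0.9],"turn": 0},
  {"offset": [-0.1,0.1,1.1],"turn": 0},
  {"offset": [-0.1,0.1,1.3],"turn": 0},
  {"offset": [-0.1,0.1,1.5],"turn": 0},
  {"offset": [-0.1,0.1,1.5],"turn": 0},
])

```text
t: 19.65
eef_pos: [0.5282, 0.0204, 0.2734]
ee_rot: [3.141, -0.001, -0.136]
force: [-6.9, 1.1, 13.7]
width: 0.0159
```

TCP-to-lid-origin was 197.4 mm at the grasp, so the present 273.4 mm height means the origin is at 76 mm, fully seated. I'll release and look.

>>> send_rows([
  {"offset": [0,0,0],"turn": 0},
  {"offset": [0,0,0],"turn": 0},
  {"offset": [0,0,0],"turn": 0},
  {"offset": [0,0,0],"turn": 0},
  {"offset": [0,0,-1],"turn": 0},
  {"offset": [0,0,-4],"turn": 0},
  {"offset": [-2,0,-8],"turn": 0},
  {"offset": [-5,0,-12],"turn": 0},
], hand=0)

```text
t: 20.45
eef_pos: [0.479, 0.0272, 0.3932]
ee_rot: [3.14, 0.001, -0.137]
force: [-0.0, 1.3, 0.2]
width: 0.044
```

>>> send_rows([
  {"offset": [-4,0,-2],"turn": 0},
  {"offset": [-4,0,-2],"turn": 0},
  {"offset": [-4,0,-2],"turn": 0},
  {"offset": [-4,0,-2],"turn": 0},
])

```text
t: 20.85
eef_pos: [0.4393, 0.0326, 0.4118]
ee_rot: [3.142, 0.0, -0.136]
force: [-0.3, -0.2, 0.2]
width: 0.0442
```

```bash
cat > chk.py <<'E'
from h import *
import sys
d=shot("wrist",sys.argv[1]); s=get_state(); print(s["t"],s["eef_pos"],s["ee_rot"])
W=np.load(f"pics/{sys.argv[1]}.npz")["W"];Z=W[...,2]
y=np.radians(-7.8); L=(W-np.array([.5297,.0211,0])); lx=1e3*(L[...,0]*np.cos(y)+L[...,1]*np.sin(y)); ly=1e3*(-L[...,0]*np.sin(y)+L[...,1]*np.cos(y))
q=(np.abs(lx)<75)&(np.abs(ly)<66)&(Z>.07)&(Z<.096)&(np.abs(ly)>12)
A=np.c_[lx[q],ly[q],np.ones(q.sum())];c=np.linalg.lstsq(A,Z[q]*1e3,rcond=None)[0];print("lid plane tilt deg",np.degrees(c[:2]/1).round(2),"z",c[2],"x",np.percentile(lx[q],[.5,99.5]),"y",np.percentile(ly[q],[.5,99.5]))
for sg in(1,-1):
    q=(np.abs(lx)<40)&(ly*sg>55)&(ly*sg<125)&(Z>.115)&(Z<.132)
    if q.sum()<50: print("bar",sg,"not seen"); continue
    p=W[q].astype(np.float32);print("bar",sg,q.sum(),cv2.minAreaRect(p[:,:2]*1000),np.median(p[:,2]))
E
python3 chk.py w8
```

```text
20.9 [0.43951504 0.03260983 0.41133996] [ 3.14081283e+00  9.53951361e-04 -1.36239728e-01]
lid plane tilt deg [ 0.06 -0.12] z 87.4005621326057 x [-65.63657146  64.368288  ] y [-61.8662711   61.36991821]
bar 1 1243 ((541.4962158203125, 107.90745544433594), (12.736455917358398, 42.016666412353516), 71.09270477294922) 0.12358656
bar -1 1238 ((517.812744140625, -66.02763366699219), (12.642221450805664, 42.13838195800781), 69.98387908935547) 0.123718604
```

View pics/w8.png

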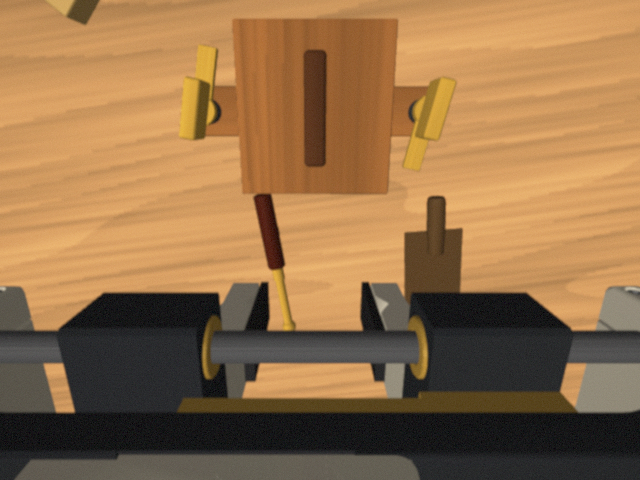

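The lid is at (315,105), seated level with its top at 86 mm after bias. Clamp A's bar is at (193,105), yaw -18.9°, so it is already 11° past parked and needs about 75° clockwise.

```bash
python3 -c "
from h import *
to(.5415,.1075,.35,-18.9)"
```

```text
offset [ 9.09 -8.81  6.12] turn 11.09
```

>>> send_rows([
  {"offset": [9.1,-8.8,2],"turn": 11.1},
  {"offset": [9.1,-8.8,2],"turn": 11.1},
  {"offset": [9.1,-8.8,2],"turn": 11.1},
  {"offset": [9.1,-8.8,4],"turn": 11.1},
  {"offset": [9.1,-8.8,6.1],"turn": 11.1},
  {"offset": [9.1,-8.8,6.1],"turn": 11.1},
  {"offset": [9.1,-8.8,6.1],"turn": 11.1},
])

```text
t: 21.6
eef_pos: [0.5418, 0.1073, 0.35]
ee_rot: [3.139, 0.001, -0.33]
force: [0.1, -0.5, -0.4]
width: 0.0437
```

```bash
python3 -c "
from h import *
print(get_state()['eef_pos'])
to(.5415,.1075,.2765,-18.9)"
```

```text
[0.54180102 0.10730303 0.34998751]
offset [-0.02 -0.03  7.35] turn -0.01
```

>>> send_rows([
  {"offset": [0,0,2],"turn": 0},
  {"offset": [0,0,4],"turn": 0},
  {"offset": [0,0,5.5],"turn": 0},
  {"offset": [0,0,6.5],"turn": 0},
  {"offset": [0,0,7.2],"turn": 0},
  {"offset": [0,0,7.2],"turn": 0},
])

```text
t: 22.2
eef_pos: [0.5413, 0.1074, 0.2787]
ee_rot: [3.141, 0.0, -0.33]
force: [-0.6, -0.1, 0.5]
width: 0.044
```

>>> send_rows([
  {"offset": [0,0,0],"turn": 0},
  {"offset": [0,0,0],"turn": 0},
  {"offset": [0,0,0],"turn": 0},
  {"offset": [0,0,0],"turn": 0},
  {"offset": [0,0,0],"turn": 0},
  {"offset": [0,0,0],"turn": 0},
  {"offset": [0,0,0],"turn": 0},
], hand=-1, squeeze=25)

```text
t: 22.9
eef_pos: [0.5413, 0.1076, 0.2791]
ee_rot: [-3.141, -0.0, -0.33]
force: [-1.1, 0.8, 3.2]
width: 0.0121
```

>>> send_rows([
  {"offset": [0,0,0],"turn": 5},
  {"offset": [0,0,0],"turn": 11},
  {"offset": [0,0,0],"turn": 17},
  {"offset": [0,0,0],"turn": 23},
  {"offset": [0,0,0],"turn": 29},
  {"offset": [0,0,0],"turn": 35},
  {"offset": [0,0,0],"turn": 40},
  {"offset": [0,0,0],"turn": 40},
])

```text
t: 23.7
eef_pos: [0.5413, 0.1076, 0.2791]
ee_rot: [-3.141, -0.0, -1.029]
force: [-0.8, 1.7, 3.9]
width: 0.0115
```

>>> send_rows([
  {"offset": [0,0,0],"turn": 6},
  {"offset": [0,0,0],"turn": 12},
  {"offset": [0,0,0],"turn": 18},
  {"offset": [0,0,0],"turn": 24},
  {"offset": [0,0,0],"turn": 29},
  {"offset": [0,0,0],"turn": 33},
  {"offset": [0,0,0],"turn": 36},
  {"offset": [0,0,0],"turn": 36},
])

```text
t: 24.5
eef_pos: [0.5413, 0.1076, 0.2791]
ee_rot: [-3.141, 0.0, -1.654]
force: [-1.5, 1.8, 4.3]
width: 0.0122
```

```bash
python3 -c "
from h import *
s=get_state();print(np.degrees(s['ee_rot']),s['force'],s['moment'],s['width'],s['q'])"
```

```text
[-1.79970217e+02  2.25218445e-02 -9.47899098e+01] [-1.53372018  1.76570989  4.33053387] [ 0.768151    0.32355058 -0.00906685] 0.012221735703641018 [ 5.51180775e-01  2.74330373e-01 -4.26185528e-01 -1.08093299e-05
 -8.69628774e-01 -6.34773603e-01]
```

>>> send_rows([
  {"offset": [0,0,0],"turn": 1.5},
  {"offset": [0,0,0],"turn": 3},
  {"offset": [0,0,0],"turn": 3},
])

```text
t: 24.8
eef_pos: [0.5414, 0.1076, 0.2791]
ee_rot: [-3.141, 0.0, -1.709]
force: [-1.9, 2.4, 5.2]
width: 0.0115
```

```bash
python3 -c "
from h import *
s=get_state();print(np.degrees(s['ee_rot']),s['force'],s['moment'],s['width'])"
```

```text
[-1.79967901e+02  2.17656793e-02 -9.79189812e+01] [-1.9298935   2.43959723  5.24605521] [1.04305794 0.47551864 0.03764368] 0.011536212277450766
```

>>> send_rows([
  {"offset": [0,0,0],"turn": 0},
  {"offset": [0,0,0],"turn": 0},
  {"offset": [0,0,0],"turn": 0},
  {"offset": [0,0,0],"turn": 0},
  {"offset": [0,0,-2],"turn": 0},
  {"offset": [0,0,-5],"turn": -8},
  {"offset": [0,0,-10],"turn": -16},
  {"offset": [0,0,-13],"turn": -24},
], hand=0)

```text
t: 25.6
eef_pos: [0.5415, 0.1074, 0.4122]
ee_rot: [-3.139, -0.0, -1.284]
force: [0.6, 1.1, 0.3]
width: 0.0438
```

```bash
python3 chk.py w9; python3 -c "
from h import *
to(.44,.03,.41,-19.5)"
```

```text
25.65 [0.54248568 0.1075752  0.41678518] [-3.13221881e+00 -2.00985112e-04 -1.27385947e+00]
lid plane tilt deg [0.04 0.15] z 87.53206294703723 x [-65.45423773  64.6297308 ] y [-61.55940178  62.65160653]
bar 1 848 ((541.7748413085938, 107.9711685180664), (41.864349365234375, 12.278127670288086), 82.06787872314453) 0.123685904
bar -1 744 ((511.958740234375, -63.280147552490234), (12.029123306274414, 28.80021858215332), 70.20923614501953) 0.12332973
offset [ 4.42 12.08  0.57] turn -53.49
```

The bar now points at -97.9° world, about straight in, but the gripper met no stop. I'll regrip and turn further until it resists.

>>> send_rows([
  {"offset": [0,0,4],"turn": 8},
  {"offset": [0,0,8],"turn": 16},
  {"offset": [0,0,10.5],"turn": 24},
  {"offset": [0,0,12],"turn": 24},
  {"offset": [0,0,13],"turn": 24},
  {"offset": [0,0,13],"turn": 24},
])

```text
t: 26.25
eef_pos: [0.5409, 0.1072, 0.2776]
ee_rot: [3.14, -0.001, -1.708]
force: [0.1, -0.6, 0.3]
width: 0.0438
```

>>> send_rows([
  {"offset": [0,0,0],"turn": 0},
  {"offset": [0,0,0],"turn": 0},
  {"offset": [0,0,0],"turn": 0},
  {"offset": [0,0,0],"turn": 0},
  {"offset": [0,0,0],"turn": 0},
  {"offset": [0,0,0],"turn": 0},
  {"offset": [0,0,0],"turn": 0},
], hand=-1, squeeze=25)

```text
t: 26.95
eef_pos: [0.5413, 0.1075, 0.2793]
ee_rot: [-3.141, 0.0, -1.708]
force: [-1.1, 0.9, 4.9]
width: 0.012
```

>>> send_rows([
  {"offset": [0,0,0],"turn": 2},
  {"offset": [0,0,0],"turn": 4},
  {"offset": [0,0,0],"turn": 6},
  {"offset": [0,0,0],"turn": 6},
])

```text
t: 27.35
eef_pos: [0.5413, 0.1075, 0.2793]
ee_rot: [-3.141, -0.0, -1.813]
force: [-1.8, -0.9, 5.6]
width: 0.0129
```

```bash
python3 -c "
from h import *
s=get_state();print(s['t'],np.degrees(s['ee_rot']),s['force'],s['moment'],s['width'],s['joint_efforts'])"
```

```text
27.35 [-1.79966952e+02 -1.14950506e-02 -1.03854674e+02] [-1.8008329  -0.86379029  5.63530989] [-0.14222612  0.49702414  0.66058201] 0.012852733446964786 [ -0.45300767 -43.43774557  22.92071164   4.73146319   0.54468339
  -1.15619212]
```

The moment about z rose to 0.66 N m and the width grew to 12.9 mm, so the bar is against its stop. I'll release and check.

>>> send_rows([
  {"offset": [0,0,0],"turn": 0},
  {"offset": [0,0,0],"turn": 0},
  {"offset": [0,0,0],"turn": 0},
  {"offset": [0,0,0],"turn": 0},
  {"offset": [0,0,-2],"turn": 0},
  {"offset": [0,0,-5],"turn": -8},
  {"offset": [0,0,-10],"turn": -16},
  {"offset": [0,0,-13],"turn": -24},
], hand=0)

```text
t: 28.15
eef_pos: [0.5416, 0.1075, 0.4122]
ee_rot: [-3.139, 0.0, -1.388]
force: [1.1, 0.4, 0.4]
width: 0.0437
```

```bash
python3 chk.py w10; python3 -c "
from h import *
to(.44,.03,.41,-19.5)"
```

```text
28.2 [0.54250184 0.10766972 0.41679699] [-3.13213371e+00  9.01875028e-04 -1.37844382e+00]
lid plane tilt deg [0.04 0.17] z 87.52710779202269 x [-65.43183383  64.63861562] y [-61.62661694  61.73482812]
bar 1 839 ((541.8922729492188, 108.38064575195312), (42.719085693359375, 12.120121002197266), 82.06171417236328) 0.12364112
bar -1 254 ((507.3723449707031, -56.540870666503906), (19.648679733276367, 6.467769622802734), 4.3126678466796875) 0.12256427
offset [ 5.66 11.55  0.57] turn -59.48
```

Clamp A stayed at -97.9° under the extra torque, so it is at its stop, straight in. On to clamp B.

```bash
python3 -c "
from h import *
to(.5178,-.0668,.35,-20)"
```

```text
offset [16.66  5.82  6.61] turn -58.98
```

>>> send_rows([
  {"offset": [16.7,5.8,0],"turn": -59},
  {"offset": [16.7,5.8,0],"turn": -59},
  {"offset": [16.7,5.8,0],"turn": -59},
  {"offset": [16.7,5.8,0],"turn": -59},
  {"offset": [16.7,5.8,0],"turn": -59},
  {"offset": [16.7,5.8,3],"turn": -59},
  {"offset": [16.7,5.8,6.6],"turn": -59},
  {"offset": [16.7,5.8,6.6],"turn": -59},
])

```text
t: 29.0
eef_pos: [0.5115, -0.0675, 0.3387]
ee_rot: [3.138, 0.007, -0.364]
force: [0.2, 0.9, -0.0]
width: 0.0438
```

```bash
python3 -c "
from h import *
print(get_state()['eef_pos'])
to(.5178,-.0668,.278,-20)"
```

```text
[ 0.51152896 -0.06750237  0.3386946 ]
offset [ 0.61 -0.31  6.06] turn -0.84
```

>>> send_rows([
  {"offset": [0.6,-0.3,0],"turn": -0.8},
  {"offset": [0.6,-0.3,0],"turn": -0.8},
  {"offset": [0.6,-0.3,0],"turn": -0.8},
])

```text
t: 29.3
eef_pos: [0.5209, -0.0662, 0.3444]
ee_rot: [-3.141, -0.002, -0.352]
force: [0.7, 0.3, -0.4]
width: 0.0436
```

```bash
python3 -c "
from h import *
s=get_state();print(s['eef_pos'],s['ee_rot'])
to(.5178,-.0668,.278,-20)"
```

```text
[ 0.52092439 -0.06623901  0.34438866] [-3.14051608e+00 -2.19684270e-03 -3.52397016e-01]
offset [-0.29  0.17  6.64] turn -0.19
```

>>> send_rows([
  {"offset": [-0.3,0.1,2],"turn": 0},
  {"offset": [-0.3,0.1,4],"turn": 0},
  {"offset": [-0.3,0.1,5.3],"turn": 0},
  {"offset": [-0.3,0.1,6.1],"turn": 0},
  {"offset": [-0.3,0.1,6.6],"turn": 0},
  {"offset": [-0.3,0.1,6.6],"turn": 0},
])

```text
t: 29.9
eef_pos: [0.5171, -0.0663, 0.2769]
ee_rot: [3.142, -0.0, -0.351]
force: [0.1, -0.0, 0.5]
width: 0.044
```

>>> send_rows([
  {"offset": [0,0,0],"turn": 0},
  {"offset": [0,0,0],"turn": 0},
  {"offset": [0,0,0],"turn": 0},
  {"offset": [0,0,0],"turn": 0},
  {"offset": [0,0,0],"turn": 0},
  {"offset": [0,0,0],"turn": 0},
  {"offset": [0,0,0],"turn": 0},
], hand=-1, squeeze=25)

```text
t: 30.6
eef_pos: [0.5169, -0.0665, 0.2771]
ee_rot: [3.141, -0.0, -0.351]
force: [-0.1, -2.0, 3.7]
width: 0.012
```

>>> send_rows([
  {"offset": [0,0,0],"turn": 5},
  {"offset": [0,0,0],"turn": 11},
  {"offset": [0,0,0],"turn": 17},
  {"offset": [0,0,0],"turn": 23},
  {"offset": [0,0,0],"turn": 29},
  {"offset": [0,0,0],"turn": 35},
  {"offset": [0,0,0],"turn": 40},
  {"offset": [0,0,0],"turn": 40},
])

```text
t: 31.4
eef_pos: [0.5171, -0.0664, 0.2771]
ee_rot: [-3.141, -0.0, -1.05]
force: [-0.5, -0.1, 2.7]
width: 0.0118
```

>>> send_rows([
  {"offset": [0,0,0],"turn": 6},
  {"offset": [0,0,0],"turn": 12},
  {"offset": [0,0,0],"turn": 18},
  {"offset": [0,0,0],"turn": 24},
  {"offset": [0,0,0],"turn": 30},
  {"offset": [0,0,0],"turn": 36},
  {"offset": [0,0,0],"turn": 39},
  {"offset": [0,0,0],"turn": 42},
])

```text
t: 32.2
eef_pos: [0.5172, -0.0663, 0.2771]
ee_rot: [-3.141, 0.0, -1.78]
force: [0.8, -1.3, 2.0]
width: 0.0123
```

>>> send_rows([
  {"offset": [0,0,0],"turn": 1},
  {"offset": [0,0,0],"turn": 1},
])

```text
t: 32.4
eef_pos: [0.5172, -0.0662, 0.2771]
ee_rot: [-3.141, 0.0, -1.796]
force: [0.9, -0.1, 2.3]
width: 0.0121
```

```bash
python3 -c "
from h import *
s=get_state();print(s['t'],np.degrees(s['ee_rot']),s['force'],s['moment'],s['width'])"
```

```text
32.4 [-1.79951833e+02  1.43416985e-02 -1.02930804e+02] [ 0.88811122 -0.142073    2.30184823] [ 0.27122986 -0.28199252  0.64795776] 0.012081097958845568
```

The moment is 0.65 N m, the same as at clamp A's stop. I'll release, back off and check everything.

>>> send_rows([
  {"offset": [0,0,0],"turn": 0},
  {"offset": [0,0,0],"turn": 0},
  {"offset": [0,0,0],"turn": 0},
  {"offset": [0,0,0],"turn": 0},
  {"offset": [0,0,-2],"turn": 0},
  {"offset": [0,0,-5],"turn": 0},
  {"offset": [0,0,-10],"turn": 0},
  {"offset": [0,0,-14],"turn": 0},
], hand=0)

```text
t: 33.2
eef_pos: [0.5168, -0.0665, 0.4191]
ee_rot: [-3.141, -0.0, -1.799]
force: [1.8, -0.2, 0.3]
width: 0.0439
```

```bash
python3 -c "
from h import *
to(.44,.03,.43,-10)"
```

```text
offset [-7.67  9.66 -1.1 ] turn -93.08
```

>>> send_rows([
  {"offset": [-7.7,9.7,-1.1],"turn": -90},
  {"offset": [-7.7,9.7,-1.1],"turn": -90},
  {"offset": [-7.7,9.7,-1.1],"turn": -90},
  {"offset": [-7.7,9.7,-1.1],"turn": -90},
  {"offset": [-7.7,9.7,-1.1],"turn": -90},
  {"offset": [-7.7,9.7,-1.1],"turn": -90},
  {"offset": [-7.7,9.7,-1.1],"turn": -90},
  {"offset": [-7.7,9.7,-1.1],"turn": -90},
])

```text
t: 34.0
eef_pos: [0.4397, 0.0306, 0.4278]
ee_rot: [3.142, 0.0, -0.593]
force: [-0.7, 0.4, 0.5]
width: 0.0438
```

>>> send_rows([
  {"offset": [0,0,0],"turn": -8},
  {"offset": [0,0,0],"turn": -16},
  {"offset": [0,0,0],"turn": -21},
  {"offset": [0,0,0],"turn": -21},
  {"offset": [0,0,0],"turn": -21},
])

```text
t: 34.5
eef_pos: [0.4398, 0.0305, 0.4278]
ee_rot: [3.142, 0.0, -0.236]
force: [-0.6, 0.3, -0.1]
width: 0.0434
```

```bash
python3 chk.py w11; python3 - <<'E'
from h import *
shot("scene","s9");a=np.load("pics/scene0.npz")["W"];b=np.load("pics/s9.npz")["W"]
m=np.abs(a[...,2]-b[...,2])>.008
n,l,st,c=cv2.connectedComponentsWithStats(cv2.morphologyEx(m.astype(np.uint8),cv2.MORPH_OPEN,np.ones((3,3))))
for i in range(1,n):
    if st[i,4]>40: print("changed",st[i],c[i].round())
E
```

```text
34.55 [0.43980937 0.03054975 0.42779066] [ 3.14157879e+00  1.63695029e-04 -2.35352520e-01]
lid plane tilt deg [ 0.02 -0.01] z 87.66480572842394 x [-65.84956315  64.29463256] y [-62.29958732  61.66099107]
bar 1 958 ((541.483642578125, 107.7265853881836), (41.707794189453125, 11.998523712158203), 82.14089965820312) 0.123721786
bar -1 1010 ((517.6946411132812, -66.15428924560547), (42.17913055419922, 12.060938835144043), 82.1961441040039) 0.123767674
changed [  299     0   209   172 18789] [394.  68.]
changed [631 131   9  24 157] [636. 143.]
changed [210 170  26  39 729] [223. 189.]
changed [ 288  209   70   61 2358] [320. 241.]
changed [281 216   5  10  47] [283. 220.]
changed [354 242   8  18  94] [358. 250.]
changed [ 413  268   61   57 2629] [444. 296.]
```

View pics/w11.png

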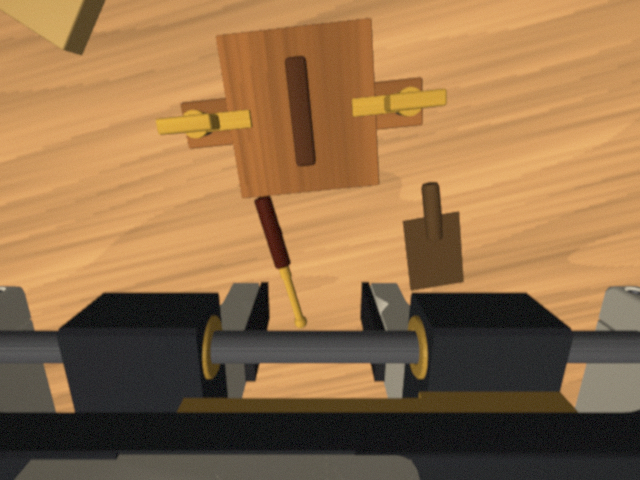

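```bash
python3 -c "
from station import *
print(job_done())"
```

```text
the job is handed in; nothing more can be done
None
```

The block is packed, the lid is on and both clamps are turned to their stops. The job was handed in at about 35 s of the 72 s allowed; no verdict is reported.

I tipped the block onto its long edge with a light pinch and took it again from above. I then let it drop the last 9 mm into the channel between the rails, set the lid on the case and turned both knobs clockwise.

**Last checks**
- **Block:** before the lid went on, its top was level and about 64 mm up, as it should be on its long edge, and it was centred between the rails.
- **Lid:** the plate is level and its top measures 86 mm up after taking off the camera's height bias of about 1.3 mm. It is within about 1 mm of the case's outline.
- **Clamps:** both bars point straight in over the lid, at 82.1° and 82.2° in the world frame. Each gave about 0.65 N m when pushed against its stop.
- **Other things:** the scene depth comparison showed changes only at the block, case, lid and arm, plus one small patch at the right edge of the picture, at (636,143). I took that patch for noise and did not look into it.

Two things differed from what I expected. The block slid about 40 mm across the table while tipping, which did no harm. My first turn of clamp A met no resistance, so I gripped it again and turned until it reached the stop; the bar's angle did not change in that second turn.

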